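# Tap a taper-shank drill chuck home in its socket

### The job

Take the black drill chuck out of the wooden rack and stand its tapered shank in the bore of the green fixture, letting go without forcing it. Then tap it fully home with the orange mallet, at least two taps with the mallet lifted clear in between, driving it home with nothing but the mallet. Set the mallet back down on the bench, and leave the other tools and things alone.

Things in the scene. Friction and masses are not known exactly. Their poses are not given: they have to be found in the camera images.
- chuck_center (a point): Black keyless drill chuck, upright, shank down. This point, on its axis, is the centre of its black ribbed sleeve (46 mm across, 48 mm high, thin red band at its foot), the place to grip: 96 mm above the shank's tip, 34 mm above the collar's underside, 41 mm below the top of the nose. z up along the axis.
- chuck_shoulder (a point): Centre of the underside of the chuck's collar, 62 mm above the shank's tip. Fully home, it lies on the top face of the green fixture. z up along the chuck's axis.
- chuck_nose (a point): Centre of the flat top of the chuck's nose, where the mallet strikes. z up along the chuck's axis.
- socket_mouth (a point): Centre of the mouth of the tapered bore (29 mm wide) on top of the green fixture, z up. Set in gently, the shank stops by itself with the collar about 11 mm (9 to 14) above this face, held by friction; from there it takes about 8 rising to 20 N downward to drive it home, and friction then keeps it there.
- fixture: The fixed green block, 76 x 76 mm, 75 mm high, on a steel base plate 120 mm (its x) x 90 mm (its y), 12 mm high. Origin at the centre of its underside. The vertical bore runs right through at its centre.
- rack: Wooden rack block, fixed, 230 mm (its x) x 80 mm (its y), 75 mm high, origin at the centre of its underside. Three through holes 30 mm wide in a row along its x, at -75, 0 and 75 mm. Three tapered tools stand in it with their collars resting on its top: the black chuck and two bystanders, in any order.
- mallet_center (a point): Centre of the mallet's head, a block 56 mm (x) x 44 mm (y) x 80 mm high, orange with black rubber faces, standing on one face, 40 mm below this point. A round wooden handle 24 to 27 mm thick leaves the head level along +x, its axis 8 mm above this point, and ends 170 mm from it. z up. Centre of mass within 10 mm of here. The head can be gripped across its flat y sides.
- mallet_face (a point): Centre of the mallet's lower striking face, 40 mm below the head's centre. z up towards the head.
- mallet: The whole mallet, about 0.5 kg; origin at the centre of its lower striking face, x along the handle.
- chuck: The whole chuck, 137 mm long, about 0.4 kg; origin at the tip of its shank, z up along its axis. From below: steel tapered shank 62 mm long (18 mm across at the tip, 26 mm at the top), steel collar 40 mm across and 10 mm high, black sleeve 48 mm high, flat-topped steel nose 17 mm high (35 mm across at the top).
- live_centre_center (a point): Bystander in the rack: live centre, bare aluminium body 44 mm across with a steel cone point on top, its top 70 mm above the rack's top; this point is on its axis, 28 mm above the rack's top.
- capped_holder_center (a point): Bystander in the rack: tool holder, brass 46 mm across with a yellow cap 36 mm across, its top 68 mm above the rack's top; this point is on its axis, 28 mm above the rack's top.
- spray_can_center (a point): Bystander: upright spray can, blue and yellow, 66 mm across and 205 mm tall, near the green fixture and tall enough to foul the mallet's handle; this point is at half its height.
- caster_center (a point): Bystander: caster lying on its steel plate (85 x 65 mm) with its black wheel up, 104 mm tall, near the green fixture; this point is 50 mm above the bench.
Mind the look-alikes: they are no part of the job. What is shaped like the fixture but yellow is not meant.

How it is judged:
By the outcome, as a careful person would: the job done as asked, in the order asked, and still so for the second after the job is handed in, with the robot touching nothing.
It also fails if it takes over 64 s, if anything falls off the work surface, if the arm or the gripper's body presses on something with over 40 N, if the wrist force passes 120 N, or if a joint passes its speed limit or range.

### The arm

A 6-joint arm with a two-finger parallel gripper is mounted at the origin on the work surface. World frame = base frame: x ahead of the robot, y to its left, z up, the work surface at z = 0. Lengths are in m, angles in rad, forces in N, time in s.
With the tool pointing down it reaches from about 0.375 to 0.9 m from the base axis. Payload 3.1 kg.
Tool frame: the origin (TCP) lies on the centre line of the jaws, within the pads' length; the fingertips stand robot.tip_reach ahead of it and the grasp point (between the pads) lies 8 mm behind it (robot.tip_reach is the distance from the TCP to the fingertips, in m); z points along the fingers, y is the line along which they close (so a half turn about z gives the same grasp; the last joint's range is limited). The gripper opens to 87 mm and grips with 3 to 60 N. Pads are 19 mm wide; open, the fingers measure 117 mm over their backs; the gripper's body (75 mm by 190 mm) begins 51 mm behind the grasp point.
Start: joints at [-1.343, 0.527, 1.433, -0, 1.181, -0.178], TCP at [0.247, -0.574, 0.234] pointing down, gripper open.
Joint ranges: [-3.08, 3.08], [-0.75, 2.2], [0.22, 2.44], [-1.43, 4.57], [0, 2.65], [-2.85, 2.85]. Speed limits (rad/s): [2.79, 2.79, 3.14, 3.14, 3.14, 3.14].

### API

Orientations are given as a unit quaternion [x, y, z, w].
In Python, from rig import robot gives the robot as it stands.
- The arm moves only by the tool jog_arm, never from a script. Its argument "motion" is one flat list of numbers, 7 for each row, row after row: the shift along the tool's x, y, z scaled (see below), then the turn, a rotation vector about the tool's x, y, z scaled (see below), then the gripper's target within -1 to 1 (shut at 1, half-way at 0, fully open at -1). In form: [x, y, z, rx, ry, rz, hand, x, y, z, rx, ry, rz, hand, ...]. A call has 1 to 12 rows; each row shifts and turns the commanded pose from where the row before left it, along the tool's axes as they then stand; what a row does not reach is not made up. The controller multiplies each number of a shift by 4 cm and each number of a turn by 4 degrees. A row lasts 1/8 s, in which the tool goes at most 62.5 mm and 10.7 degrees, less where a joint would pass 70% of its speed; a pose out of reach is approached as far as the arm can. A call with a number of a shift or a turn outside -1 to 1 is refused whole. A call with a gripper value outside its range is refused whole. The fingers move at their own pace and stop on an object; "grip_force" is the grip in N (left out, the last holds). Time passes only in rows, so rows that do not move let the fingers close. It gives the time, the measured TCP pose, the force, the opening and the grip force at its end, in the units of the state.
- robot.get_obs(): the state, without advancing time (a new reading comes with each control period).
- robot.camera(name): name is "scene" or "top"; returns the picture (420x560x3 uint8, blue, green, red); there is no depth.
- robot.calibration(name): a dict with "fx", "fy", "cx", "cy" (pixels), "dist_coeffs" ([k1, k2, p1, p2, k3] as OpenCV has them; the pictures are not rectified), "R" (3x3) and "t" (3): a world point X has camera coordinates R X + t. Camera axes: x right, y down, z forward; pixel columns grow to the right and rows downward; lengths in m; the calibration is good to about 2 mm. A picture is of the moment at which its call begins. calibration takes no time and is no camera call.
- robot.hand_in(): hands the job in; it is judged then, once.
The state is a dict: "time": time; "q": joint angles; "joint_velocities": joint speeds; "joint_torque": joint torques, N m; "position": TCP position; "tool_rot": TCP orientation; "ft_force": force on the tool from outside, world axes, zero at the start; "moment": the same for the moment, N m; "grip_width": finger opening in m; "grip_force": force on a finger pad.
Only numpy, scipy, OpenCV 4.12 (cv2) and the standard library are available. Lean on these libraries where they do the work, as an engineer would, in place of code of your own. Each camera call takes 0.05 s, during which the arm holds its last target. There are 200 camera calls.

## Working session

There is one attempt and no reset: what is moved stays moved. The work goes in short steps, Python scripts to look and compute and a tool call to move; the robot and the scene stay as the last step left them, time stands still between calls to the robot, and variables do not carry over. Pictures are saved under pics/ and viewed, at most 10 in all, crops included, and the job is handed in when it is done.

Besides the shell and the picture viewer there is one more tool, called after ">>>" as name(argument=value, ...), one argument or row to a line, values as JSON. jog_arm: Moves the arm, as the interface text tells. Shifts and turns lie within -1 to 1; 1 stands for 4 cm of shift or 4 degrees of turn. Its arguments: {"type":"object","properties":{"motion":{"type":"array","items":{"type":"number"}},"grip_force":{"type":"number"}},"required":["motion"]}

```bash
mkdir -p pics; ls; python3 - <<'E'
from rig import robot
import cv2
for n in ("scene","top"):
    cv2.imwrite(f"pics/{n}0.png",robot.camera(n)); c=robot.calibration(n)
    print(n,{k:(v if not hasattr(v,'round') else v) for k,v in c.items()})
print(robot.get_obs(), robot.tip_reach)
E
```

```text
pics
scene {'fx': 442.79013342264165, 'fy': 442.79013342264165, 'cx': 283.150968546975, 'cy': 213.01260150647263, 'dist_coeffs': array([-0.1456847,  0.       ,  0.       ,  0.       ,  0.       ]), 'R': array([[-5.19485579e-01,  8.54479142e-01,  3.60163372e-04],
       [ 6.14364671e-01,  3.73799469e-01, -6.94859704e-01],
       [-5.93877752e-01, -3.60748324e-01, -7.19145231e-01]]), 't': array([ 0.28358217, -0.26406393,  1.3719579 ])}
top {'fx': 457.0232363079113, 'fy': 457.0232363079113, 'cx': 278.22957287867104, 'cy': 205.89616410078978, 'dist_coeffs': array([-0.15212317,  0.        ,  0.        ,  0.        ,  0.        ]), 'R': array([[ 0.00551037, -0.99997843, -0.00357326],
       [-0.99792884, -0.00526999, -0.06411136],
       [ 0.06409114,  0.00391913, -0.99793635]]), 't': array([0.02577008, 0.53903151, 1.00011276])}
{'time': 0.1, 'q': array([-1.34347209e+00,  5.28359054e-01,  1.43379646e+00, -2.23917538e-05,
        1.18139432e+00, -1.78498791e-01]), 'joint_velocities': array([-0.00065447, -0.00194779, -0.00441257, -0.00013603, -0.00255323,
        0.00113179]), 'joint_torque': array([-5.34354622e-04, -4.40985096e+01, -1.77151269e+01,  6.33686897e-02,
        5.33667288e-02, -4.82269627e-05]), 'position': array([ 0.24660781, -0.57358391,  0.23267107]), 'tool_rot': array([ 9.79482669e-01,  2.01526039e-01, -3.42380852e-05, -9.78043587e-04]), 'ft_force': array([0.43344744, 0.7579225 , 0.33114648]), 'moment': array([0.00800196, 0.00519229, 0.00779812]), 'grip_force': 0.0, 'grip_width': 0.08692130250336588} 0.011
```

View pics/scene0.png

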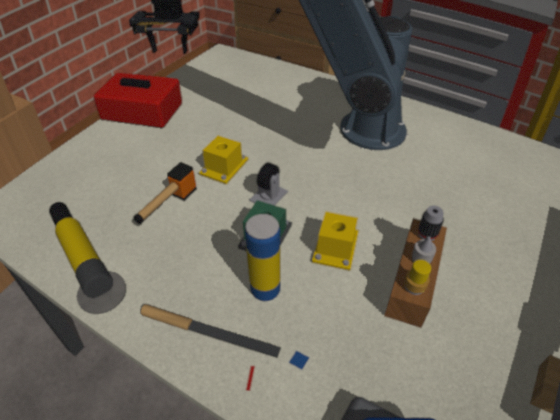

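View pics/top0.png

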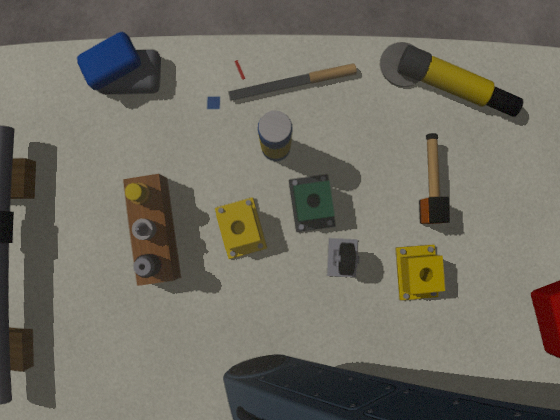

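The top view shows the rack at about (150,230). The candidates for the three tools in it are:
- **(146,266):** black body with a steel nose, so the chuck.
- **(143,229):** bare aluminium, so the live centre.
- **(136,192):** yellow cap, so the capped holder.

There are three fixtures: green (313,202), and yellow at (238,228) and (425,273), so the green one is the target. The mallet head is at (434,210), with its handle pointing towards +x. I'll confirm these in one enlarged mosaic.

```bash
cat > h.py <<'E'
import numpy as np, cv2
from rig import robot
def ray(n,uv):
    c=robot.calibration(n);K=np.array([[c['fx'],0,c['cx']],[0,c['fy'],c['cy']],[0,0,1]])
    p=cv2.undistortPoints(np.float64([[uv]]),K,np.array(c['dist_coeffs']))[0,0]
    R=np.array(c['R']);t=np.array(c['t'])
    return -R.T@t, R.T@np.array([p[0],p[1],1])
def at(n,uv,z):
    o,d=ray(n,uv);return o+d*(z-o[2])/d[2]
def px(n,X):
    c=robot.calibration(n);K=np.array([[c['fx'],0,c['cx']],[0,c['fy'],c['cy']],[0,0,1]])
    return cv2.projectPoints(np.float64(X).reshape(-1,1,3),cv2.Rodrigues(np.array(c['R']))[0],np.array(c['t']),K,np.array(c['dist_coeffs']))[0][:,0]
E
python3 - <<'E'
import cv2,numpy as np
t=cv2.imread('pics/top0.png');s=cv2.imread('pics/scene0.png')
def crop(im,x,y,w,h,k):return cv2.resize(im[y:y+h,x:x+w],None,fx=k,fy=k,interpolation=cv2.INTER_CUBIC)
a=np.hstack([crop(t,115,170,65,100+20,5)[:600,:325]])
b=np.vstack([np.hstack([crop(t,285,170,50,60,5),crop(t,410,170,45,60,5)]),crop(s,385,200,95,60,5)[:, :475]])
o=np.hstack([a,b]);print(o.shape);cv2.imwrite('pics/m1.png',o)
E
```

```text
(600, 800, 3)
```

View pics/m1.png

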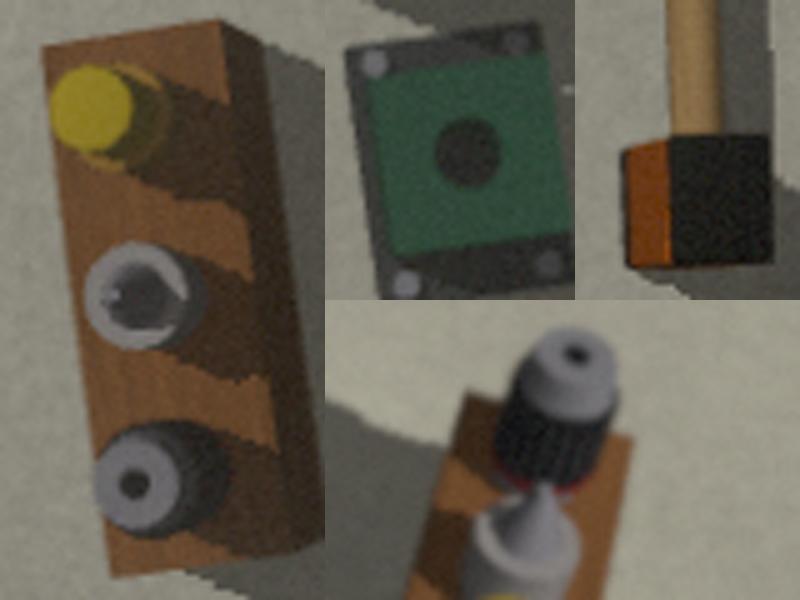

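The mosaic confirms all three. The black ribbed sleeve with the red foot band is the chuck, with its nose at top px (141.8,266.2) and scene px (434.2,211). The green bore is at top px (313,200), and the mallet's top face is centred at top px (438.8,209.6).

```bash
python3 - <<'E'
from h import *
np.set_printoptions(precision=4,suppress=True)
def tri(a,b):
    o1,d1=ray('top',a);o2,d2=ray('scene',b)
    s=np.linalg.lstsq(np.c_[d1,-d2],o2-o1,rcond=None)[0];p,q=o1+s[0]*d1,o2+s[1]*d2
    return (p+q)/2,np.linalg.norm(p-q)
print('nose',at('top',(141.8,266.2),.15),at('scene',(434.2,211),.15),tri((141.8,266.2),(434.2,211)))
print('yel bores',tri((238,228),(339,227)),tri((425.5,274.5),(223,147.5)))
for z in(.075,.087):
    # green top corners: mosaic (368,80),(545,55),(575,232),(393,258)
    c=[at('top',(285+(u-325)/5-.4,170+v/5-.4),z) for u,v in((368,80),(545,55),(575,232),(393,258))]
    c=np.array(c);print(z,c[:,:2].tolist(),np.linalg.norm(np.diff(c,axis=0),axis=1),c.mean(0),at('top',(313,200),z))
m=np.array([at('top',(410+(u-575)/5-.4,170+v/5-.4),.08) for u,v in((672,135),(768,133),(773,262),(675,267))])
print('mallet',m,m.mean(0),np.linalg.norm(np.diff(m,axis=0),axis=1))
print('handle end',at('top',(432,135),.048),'handle at head',at('top',(410+(696-575)/5-.4,170+133/5-.4),.048))
print('mallet scene top mid', px('scene',m.mean(0)), 'can',at('top',(275,125),.205),'caster',at('top',(343,257),.06))
print('bench mallet side pts',at('top',(534.,209),0))
E
```

```text
nose [0.4109 0.294  0.15  ] [0.4154 0.2913 0.15  ] (array([0.4115, 0.2928, 0.1476]), np.float64(0.003978439787462664))
yel bores (array([0.4886, 0.1127, 0.0674]), np.float64(0.0011575775933399342)) (array([ 0.3902, -0.2865,  0.067 ]), np.float64(0.001126712965434403))
0.075 [[0.578191353299969, -0.002848444890962424], [0.5892637176060024, -0.07760622616312075], [0.5145357082463329, -0.09009765561152559], [0.5032605584144881, -0.013582635570302825]] [0.0756 0.0758 0.0773] [ 0.5463 -0.046   0.075 ] [ 0.548  -0.0446  0.075 ]
0.087 [[0.5768817563229325, -0.0025033792295114377], [0.5878153835410233, -0.076324443050177], [0.5140237185898064, -0.08865935447785817], [0.5028898467551943, -0.01310307014754426]] [0.0746 0.0748 0.0764] [ 0.5454 -0.0451  0.087 ] [ 0.5471 -0.0437  0.087 ]
mallet [[ 0.5564 -0.292   0.08  ]
 [ 0.5575 -0.3345  0.08  ]
 [ 0.5024 -0.3358  0.08  ]
 [ 0.5002 -0.2924  0.08  ]] [ 0.5291 -0.3137  0.08  ] [0.0426 0.0551 0.0434]
handle end [ 0.6969 -0.313   0.048 ] handle at head [ 0.5601 -0.3135  0.048 ]
mallet scene top mid [[180.9936 168.9585]] can [0.6763 0.0347 0.205 ] caster [ 0.428  -0.1099  0.06  ]
bench mallet side pts [ 0.5358 -0.5814  0.    ]
```

>>> jog_arm(
  motion=[0, 0, -0.2, 0, 0, 1, -1, 0, 0, -0.2, 0, 0, 1, -1, 0, 0, -0.2, 0, 0, 1, -1, 0, 0, -0.2, 0, 0, 1, -1, 0.55, -0.9, 0, 0, 0, 0, -1, 0.55, -0.9, 0, 0, 0, 0, -1, 0.55, -0.9, 0, 0, 0, 0, -1, 0.55, -0.9, 0, 0, 0, 0, -1, 0.55, -0.9, 0, 0, 0, 0, -1, 0.55, -0.9, 0, 0, 0, 0, -1, 0.55, -0.9, 0, 0, 0, 0, -1, 0.55, -0.9, 0, 0, 0, 0, -1],
  grip_force=30,
)

```text
time: 1.6
position: [0.3852, -0.2648, 0.2653]
tool_rot: [0.998, 0.063, -0.0, -0.0]
ft_force: [-0.6, 0.2, 0.2]
grip_width: 0.0868
grip_force: 0.0
```

```bash
cat > go.py <<'E'
import sys; from h import *
from scipy.spatial.transform import Rotation as Ro
# go.py x y z [yaw]: shift to target TCP in tool-axis units (4 cm / 4 deg)
o=robot.get_obs(); R=Ro.from_quat(o['tool_rot']).as_matrix(); yaw=np.degrees(np.arctan2(R[1,0],R[0,0]))
a=[float(v) for v in sys.argv[1:]]
print('t %.2f'%o['time'],'pos',np.round(o['position'],4),'yaw %.2f'%yaw,'z',np.round(R[:,2],4),'F',np.round(o['ft_force'],1),'w %.4f g %.1f'%(o['grip_width'],o['grip_force']))
if a:
    print('shift units',np.round(R.T@(np.array(a[:3])-o['position'])/.04,3))
    if len(a)>3: print('rz units',round((yaw-a[3])/4,3))
E
python3 go.py 0.412 0.2925 0.255
```

```text
t 1.60 pos [ 0.3852 -0.2648  0.2653] yaw 7.24 z [-3.e-04  5.e-04 -1.e+00] F [-0.6  0.2  0.2] w 0.0868 g 0.0
shift units [  2.419 -13.738   0.264]
```

>>> jog_arm(
  motion=[0.2, -1, 0, 0, 0, 0, -1, 0.2, -1, 0, 0, 0, 0, -1, 0.2, -1, 0, 0, 0, 0, -1, 0.2, -1, 0, 0, 0, 0, -1, 0.2, -1, 0, 0, 0, 0, -1, 0.2, -1, 0, 0, 0, 0, -1, 0.2, -1, 0, 0, 0, 0, -1, 0.2, -1, 0, 0, 0, 0, -1, 0.2, -1, 0, 0, 0, 0, -1, 0.2, -1, 0, 0, 0, 0, -1, 0.2, -1, 0, 0, 0, 0, -1, 0.22, -1, 0, 0, 0, 0, -1],
)

```text
time: 3.1
position: [0.4201, 0.2234, 0.2653]
tool_rot: [0.998, 0.063, -0.0, 0.0]
ft_force: [0.5, -0.2, 0.7]
grip_width: 0.0874
grip_force: 0.0
```

>>> jog_arm(
  motion=[0, -0.87, 0, 0, 0, 0, -1, 0, -0.87, 0, 0, 0, 0, -1, 0, 0, 0, 0, 0, 0, -1, 0, 0, 0, 0, 0, 0, -1],
)

```text
time: 3.6
position: [0.4113, 0.2906, 0.2652]
tool_rot: [0.998, 0.063, -0.0, 0.0]
ft_force: [-1.3, -0.7, 0.3]
grip_width: 0.0871
grip_force: 0.0
```

```bash
python3 go.py 0.412 0.2925 0.101; python3 - <<'E'
from h import *
cv2.imwrite('pics/t2.png',np.hstack([cv2.resize(robot.camera('top')[170:330,90:220],None,fx=3,fy=3,interpolation=2),cv2.resize(robot.camera('scene')[140:300,370:500],None,fx=3,fy=3,interpolation=2)]))
E
```

```text
t 3.60 pos [0.4113 0.2906 0.2652] yaw 7.28 z [-9.e-04 -1.e-03 -1.e+00] F [-1.3 -0.7  0.3] w 0.0871 g 0.0
shift units [ 0.028 -0.049  4.105]
```

View pics/t2.png

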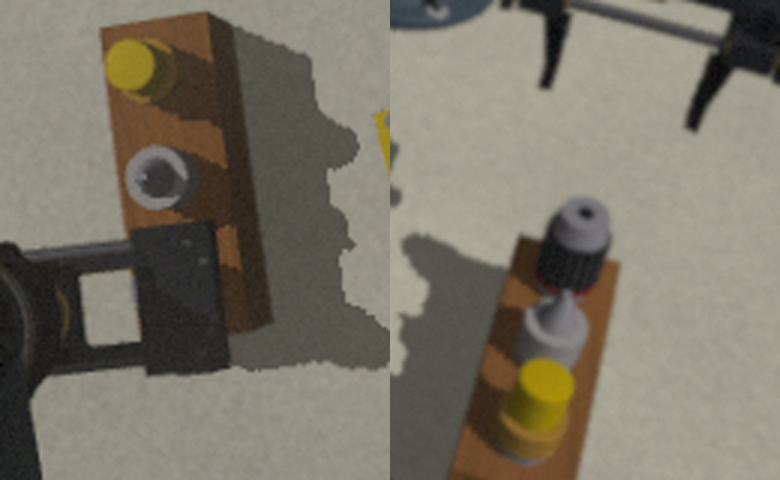

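The gripper hovers over the chuck with its fingers on either side, clear of the live centre. I'll descend and close.

>>> jog_arm(
  motion=[0.03, -0.05, 0.8, 0, 0, 0, -1, 0, 0, 0.8, 0, 0, 0, -1, 0, 0, 0.8, 0, 0, 0, -1, 0, 0, 0.8, 0, 0, 0, -1, 0, 0, 0.6, 0, 0, 0, -1, 0, 0, 0.3, 0, 0, 0, -1, 0, 0, 0, 0, 0, 0, -1],
)

```text
time: 4.58
position: [0.4125, 0.2926, 0.1012]
tool_rot: [0.998, 0.063, -0.001, 0.0]
ft_force: [-0.2, -0.3, -0.2]
grip_width: 0.0874
grip_force: 0.0
```

>>> jog_arm(
  motion=[0, 0, 0, 0, 0, 0, 1, 0, 0, 0, 0, 0, 0, 1, 0, 0, 0, 0, 0, 0, 1, 0, 0, 0, 0, 0, 0, 1, 0, 0, 0, 0, 0, 0, 1, 0, 0, 0, 0, 0, 0, 1],
  grip_force=30,
)

```text
time: 5.32
position: [0.4126, 0.2934, 0.1017]
tool_rot: [0.998, 0.063, 0.0, -0.0]
ft_force: [-0.0, 1.4, 2.1]
grip_width: 0.0456
grip_force: 30.0
```

```bash
python3 go.py 0.412 0.2925 0.22
```

```text
t 5.33 pos [0.4126 0.2934 0.1017] yaw 7.24 z [ 1.e-04  3.e-04 -1.e+00] F [-0.   1.4  2.1] w 0.0456 g 30.0
shift units [-0.018  0.02  -2.958]
```

>>> jog_arm(
  motion=[0, 0, -0.3, 0, 0, 0, 1, 0, 0, -0.7, 0, 0, 0, 1, 0, 0, -0.8, 0, 0, 0, 1, 0, 0, -0.8, 0, 0, 0, 1, 0, 0, -0.7, 0, 0, 0, 1, 0, 0, -0.4, 0, 0, 0, 1, 0, 0, 0, 0, 0, 0, 1, 0, 0, 0, 0, 0, 0, 1],
)

```text
time: 6.32
position: [0.4116, 0.2928, 0.2487]
tool_rot: [0.998, 0.063, -0.001, 0.0]
ft_force: [0.5, -0.2, -5.7]
grip_width: 0.0454
grip_force: 30.0
```

```bash
python3 go.py 0.547 -0.0453 0.25; python3 - <<'E'
from h import *
cv2.imwrite('pics/s3.png',cv2.resize(robot.camera('scene')[100:300,340:520],None,fx=3,fy=3,interpolation=2))
E
```

```text
t 6.33 pos [0.4116 0.2928 0.2487] yaw 7.25 z [-0.0022 -0.001  -1.    ] F [ 0.5 -0.2 -5.7] w 0.0454 g 30.0
shift units [ 2.291  8.812 -0.031]
```

View pics/s3.png

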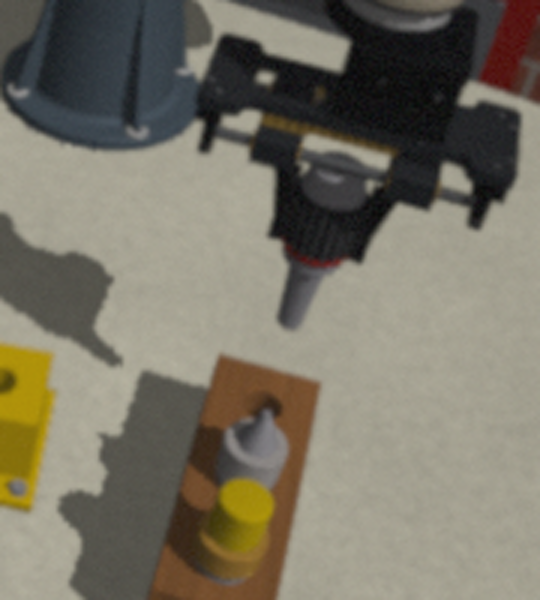

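The chuck is held upright and clear of the rack. Its shank tip is at crop px (290,325), which is scene px (436.5,208). I'll compare that with the expected tip position, to get the chuck's offset in the grip.

```bash
python3 - <<'E'
from h import *
c=np.array([.4116,.2928])
for z in(.1607,.2297,.2977): print(z,((px('scene',[*c,z])[0]-[340,100])*3+1))
# tip offsets sensitivity
print((px('scene',[c[0]+.005,c[1],.1607])-px('scene',[*c,.1607]))*3,(px('scene',[c[0],c[1]+.005,.1607])-px('scene',[*c,.1607]))*3)
# refine socket from scene? green visible corners
print('socket scene px',px('scene',[.547,-.0453,.075]),'fix corners',px('scene',[[.578,-.003,.075],[.589,-.0777,.075],[.5145,-.090,.075],[.5033,-.0136,.075]]))
s=cv2.imread('pics/scene0.png');cv2.imwrite('pics/s0f.png',cv2.resize(s[190:260,230:300],None,fx=8,fy=8,interpolation=2))
E
```

```text
0.1607 [290.94951391 320.74525772]
0.2297 [316.22890468 246.91257968]
0.2977 [343.34650858 166.00320948]
[[-2.14818712  4.36860246]] [[6.81446738 2.66577611]]
socket scene px [[265.93582294 214.30446147]] fix corners [[274.43366217 230.16103617]
 [243.74814612 220.39863509]
 [257.50136559 198.72888407]
 [287.70448356 207.80135712]]
```

View pics/s0f.png

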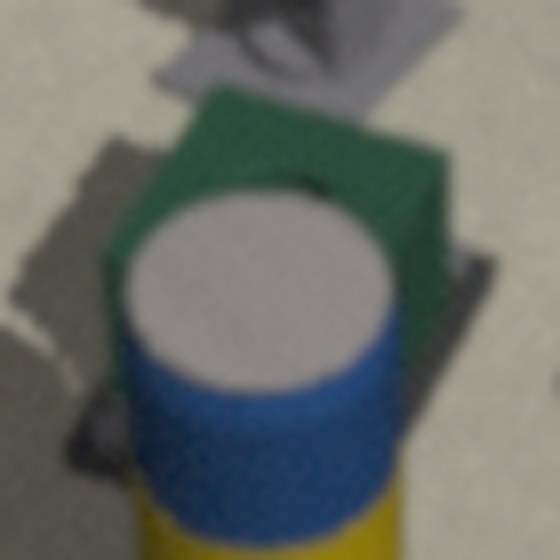

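The held chuck projects within about 1–2 mm of where it should be. The scene view puts the fixture's corners about 1.5 px off the top-view estimate. Both cameras show the same small bias at the chuck, so I'll average them and take the socket as (0.549,-0.046). Moving over it now.

>>> jog_arm(
  motion=[0.12, 0.44, 0, 0, 0, 0, 1, 0.23, 0.88, 0, 0, 0, 0, 1, 0.23, 0.88, 0, 0, 0, 0, 1, 0.23, 0.88, 0, 0, 0, 0, 1, 0.23, 0.88, 0, 0, 0, 0, 1, 0.23, 0.88, 0, 0, 0, 0, 1, 0.23, 0.88, 0, 0, 0, 0, 1, 0.23, 0.88, 0, 0, 0, 0, 1, 0.23, 0.88, 0, 0, 0, 0, 1, 0.23, 0.88, 0, 0, 0, 0, 1, 0.14, 0.48, 0, 0, 0, 0, 1, 0, 0, 0, 0, 0, 0, 1],
)

```text
time: 7.88
position: [0.5498, -0.0471, 0.249]
tool_rot: [0.998, 0.062, -0.0, -0.0]
ft_force: [-0.1, 0.6, -4.4]
grip_width: 0.0453
grip_force: 30.0
```

```bash
python3 go.py 0.549 -0.046 0.18
```

```text
t 7.88 pos [ 0.5498 -0.0471  0.249 ] yaw 7.11 z [-9.e-04  4.e-04 -1.e+00] F [-0.1  0.6 -4.4] w 0.0453 g 30.0
shift units [-0.015 -0.03   1.724]
```

>>> jog_arm(
  motion=[-0.02, -0.03, 0.5, 0, 0, 0, 1, 0, 0, 0.7, 0, 0, 0, 1, 0, 0, 0.5, 0, 0, 0, 1, 0, 0, 0, 0, 0, 0, 1],
)

```text
time: 8.38
position: [0.5465, -0.0429, 0.1799]
tool_rot: [0.998, 0.064, -0.003, -0.001]
ft_force: [0.8, 0.7, -4.1]
grip_width: 0.0455
grip_force: 30.0
```

```bash
python3 go.py 0.549 -0.046 0.145; python3 - <<'E'
from h import *
s=robot.camera('scene');cv2.imwrite('pics/s4.png',cv2.resize(s[120:230,220:310],None,fx=5,fy=5,interpolation=2))
p=robot.get_obs()['position']
for z in(p[2]-.088,p[2]-.026,p[2]+.008,p[2]+.049):print(z,(px('scene',[p[0],p[1],z])[0]-[220,120]+.5)*5)
print('bore',(px('scene',[.549,-.046,.075])[0]-[220,120]+.5)*5)
E
```

```text
t 8.38 pos [ 0.5465 -0.0429  0.1799] yaw 7.32 z [-0.0057  0.0021 -1.    ] F [ 0.8  0.7 -4.1] w 0.0455 g 30.0
shift units [0.057 0.087 0.873]
0.09311573700546408 [233.73294393 448.73048365]
0.15511573700546408 [229.85992624 347.6031427 ]
0.18911573700546408 [227.6052348  288.10581696]
0.23011573700546406 [224.75536876 212.21745499]
bore [228.50825543 476.15048942]
```

View pics/s4.png

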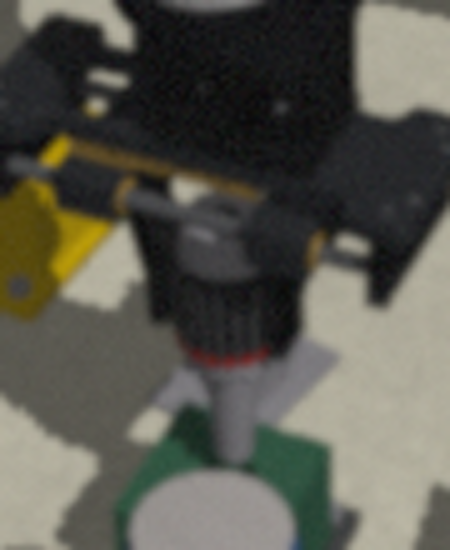

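>>> jog_arm(
  motion=[0, 0, 0, 0, 0, 0, 1, 0, 0, 0, 0, 0, 0, 1],
)

```text
time: 8.68
position: [0.5493, -0.0446, 0.1826]
tool_rot: [0.998, 0.063, 0.001, 0.0]
ft_force: [-0.9, 0.9, -3.7]
grip_width: 0.0453
grip_force: 30.0
```

```bash
python3 - <<'E'
from h import *
f,r,l=[at('scene',p,.075)[:2] for p in((256.2,200.6),(285.4,208.9),(242.7,220.8))]
print(f,r,l,'mid',(l+r)/2,np.linalg.norm(r-f),np.linalg.norm(l-f),np.linalg.norm(l-r))
E
python3 go.py 0.549 -0.046 0.145
```

```text
[ 0.52135461 -0.08911728] [ 0.50912354 -0.01631178] [ 0.59124716 -0.07901201] mid [ 0.55018535 -0.0476619 ] 0.07382573451022052 0.07061929100444436 0.10332282692219633
t 8.68 pos [ 0.5493 -0.0446  0.1826] yaw 7.27 z [ 2.1e-03 -5.0e-04 -1.0e+00] F [-0.9  0.9 -3.7] w 0.0453 g 30.0
shift units [-0.015  0.033  0.941]
```

>>> jog_arm(
  motion=[-0.01, 0.04, 0.3, 0, 0, 0, 1, 0, 0, 0.3, 0, 0, 0, 1, 0, 0, 0.3, 0, 0, 0, 1, 0, 0, 0, 0, 0, 0, 1, 0, 0, 0, 0, 0, 0, 1],
)

```text
time: 9.3
position: [0.5486, -0.0463, 0.1454]
tool_rot: [0.998, 0.063, -0.0, -0.0]
ft_force: [0.6, -1.0, -3.4]
grip_width: 0.0455
grip_force: 30.0
```

>>> jog_arm(
  motion=[0, 0, 0.2, 0, 0, 0, 1, 0, 0, 0.2, 0, 0, 0, 1, 0, 0, 0, 0, 0, 0, 1, 0, 0, 0, 0, 0, 0, 1],
)

```text
time: 9.8
position: [0.5484, -0.0463, 0.1295]
tool_rot: [0.998, 0.063, -0.0, -0.0]
ft_force: [-0.7, -0.1, -4.1]
grip_width: 0.0458
grip_force: 30.0
```

```bash
python3 go.py 0.549 -0.0465 0.116
```

```text
t 9.80 pos [ 0.5484 -0.0463  0.1295] yaw 7.25 z [-4.e-04  1.e-04 -1.e+00] F [-0.7 -0.1 -4.1] w 0.0458 g 30.0
shift units [0.013 0.006 0.337]
```

Shank is in freely with no side force. I'll continue in small steps.

>>> jog_arm(
  motion=[0, 0, 0.1, 0, 0, 0, 1, 0, 0, 0.1, 0, 0, 0, 1, 0, 0, 0, 0, 0, 0, 1],
)

```text
time: 10.18
position: [0.5488, -0.0466, 0.1213]
tool_rot: [0.998, 0.063, 0.0, 0.0]
ft_force: [1.7, -1.2, -4.6]
grip_width: 0.0457
grip_force: 30.0
```

>>> jog_arm(
  motion=[0, 0, 0.07, 0, 0, 0, 1, 0, 0, 0, 0, 0, 0, 1, 0, 0, 0, 0, 0, 0, 1],
)

```text
time: 10.55
position: [0.5489, -0.0467, 0.1187]
tool_rot: [0.998, 0.063, 0.0, 0.0]
ft_force: [0.4, -1.9, -5.8]
grip_width: 0.0455
grip_force: 30.0
```

>>> jog_arm(
  motion=[0, 0, 0.05, 0, 0, 0, 1, 0, 0, 0, 0, 0, 0, 1, 0, 0, 0, 0, 0, 0, 1],
)

```text
time: 10.92
position: [0.5489, -0.0466, 0.1169]
tool_rot: [0.998, 0.063, 0.0, 0.0]
ft_force: [-0.0, -4.1, -3.5]
grip_width: 0.0452
grip_force: 30.0
```

>>> jog_arm(
  motion=[0, 0, 0.04, 0, 0, 0, 1, 0, 0, 0, 0, 0, 0, 1, 0, 0, 0, 0, 0, 0, 1],
)

```text
time: 11.3
position: [0.549, -0.0466, 0.1153]
tool_rot: [0.998, 0.063, 0.001, 0.0]
ft_force: [1.6, -3.8, -2.7]
grip_width: 0.0454
grip_force: 30.0
```

>>> jog_arm(
  motion=[0.005, 0.02, 0, 0, 0, 0, 1, 0, 0, 0.02, 0, 0, 0, 1, 0, 0, 0, 0, 0, 0, 1, 0, 0, 0, 0, 0, 0, 1],
)

```text
time: 11.8
position: [0.549, -0.047, 0.1144]
tool_rot: [0.998, 0.063, 0.0, -0.0]
ft_force: [2.5, -2.6, -1.6]
grip_width: 0.0454
grip_force: 30.0
```

>>> jog_arm(
  motion=[0.01, 0.015, 0, 0, 0, 0, 1, 0, 0, 0, 0, 0, 0, 1, 0, 0, 0, 0, 0, 0, 0.3, 0, 0, 0, 0, 0, 0, -1, 0, 0, 0, 0, 0, 0, -1, 0, 0, 0, 0, 0, 0, -1, 0, 0, 0, 0, 0, 0, -1],
)

```text
time: 12.68
position: [0.5491, -0.0475, 0.1144]
tool_rot: [0.998, 0.063, -0.0, -0.0]
ft_force: [1.0, 0.1, 0.0]
grip_width: 0.0774
grip_force: 0.0
```

```bash
python3 go.py 0.549 -0.0465 0.25
```

```text
t 12.68 pos [ 0.5491 -0.0475  0.1144] yaw 7.25 z [-5.e-04  2.e-04 -1.e+00] F [1.  0.1 0. ] w 0.0774 g 0.0
shift units [-0.    -0.025 -3.391]
```

>>> jog_arm(
  motion=[0, 0, -0.4, 0, 0, 0, -1, 0, 0, -0.8, 0, 0, 0, -1, 0, 0, -0.9, 0, 0, 0, -1, 0, 0, -0.9, 0, 0, 0, -1, 0, 0, -0.4, 0, 0, 0.82, -1, 0, 0, 0, 0, 0, 0.82, -1, 0, 0.8, 0, 0, 0, 0, -1, 0, 0.9, 0, 0, 0, 0, -1, 0, 0.9, 0, 0, 0, 0, -1, 0, 0.9, 0, 0, 0, 0, -1, 0, 0.9, 0, 0, 0, 0, -1, 0, 0.9, 0, 0, 0, 0, -1],
)

```text
time: 14.18
position: [0.5518, -0.2607, 0.2516]
tool_rot: [1.0, 0.006, 0.0, 0.0]
ft_force: [1.4, 0.1, 1.0]
grip_width: 0.0867
grip_force: 0.0
```

```bash
python3 go.py 0.531 -0.315 0.12; python3 - <<'E'
from h import *
t=robot.camera('top');s=robot.camera('scene')
R=lambda i,k:cv2.resize(i,None,fx=k,fy=k,interpolation=2)
cv2.imwrite('pics/m5.png',np.hstack([R(t[160:260,270:350],5),R(s[120:220,220:300],5)]))
for z in (.075,.086,.161):print(z,(px('top',[.549,-.047,z])[0]-[270,160]+.5)*5,(px('scene',[.549,-.047,z])[0]-[220,120]+.5)*5+[400,0])
E
```

```text
t 14.18 pos [ 0.5518 -0.2607  0.2516] yaw 0.69 z [ 1.e-03 -6.e-04 -1.e+00] F [1.4 0.1 1. ] w 0.0867 g 0.0
shift units [-0.539  1.349  3.291]
0.075 [223.20038796 200.14311734] [626.66665601 475.32730113]
0.086 [225.17763447 198.07984479] [625.95206416 458.48808383]
0.161 [239.97585694 182.63541014] [620.8113252 336.2490389]
```

View pics/m5.png

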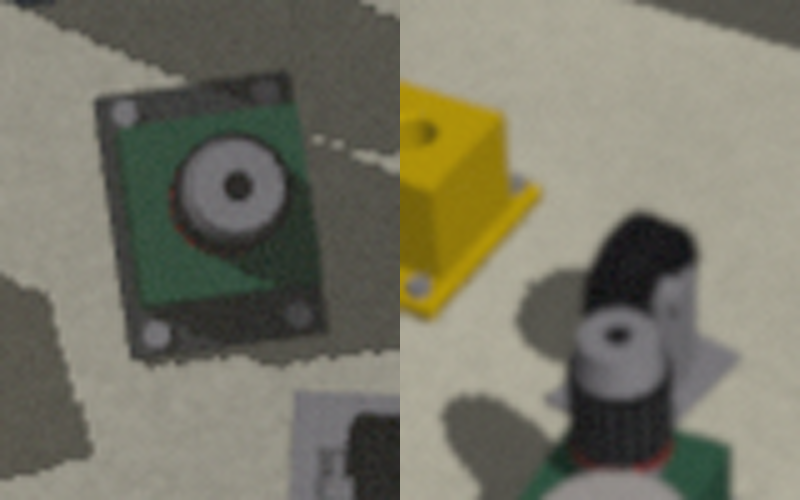

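The chuck stands upright in the green fixture. Its nose is at top px (237,186) in the crop and scene px (618,334), both within 1 mm or so of prediction. Next is the mallet.

>>> jog_arm(
  motion=[-0.27, 0.68, 0, 0, 0, 0, -1, -0.27, 0.67, 0, 0, 0, 0, -1, 0, 0, 0.6, 0, 0, 0, -1, 0, 0, 0.9, 0, 0, 0, -1, 0, 0, 0.9, 0, 0, 0, -1, 0, 0, 0.6, 0, 0, 0, -1, 0, 0, 0, 0, 0, 0, -1],
)

```text
time: 15.15
position: [0.5299, -0.3121, 0.1292]
tool_rot: [1.0, 0.006, -0.002, -0.002]
ft_force: [0.5, 0.5, 0.8]
grip_width: 0.087
grip_force: 0.0
```

```bash
python3 go.py 0.531 -0.315 0.032
```

```text
t 15.15 pos [ 0.5299 -0.3121  0.1292] yaw 0.72 z [-0.0034  0.0033 -1.    ] F [0.5 0.5 0.8] w 0.0870 g 0.0
shift units [0.036 0.082 2.429]
```

>>> jog_arm(
  motion=[0, 0, 0.6, 0, 0, 0, -1, 0, 0, 0.8, 0, 0, 0, -1, 0, 0, 0.7, 0, 0, 0, -1, 0, 0, 0.35, 0, 0, 0, -1, 0, 0, 0, 0, 0, 0, -1, 0, 0, 0, 0, 0, 0, -1],
)

```text
time: 15.9
position: [0.5318, -0.3145, 0.0338]
tool_rot: [1.0, 0.006, 0.001, 0.001]
ft_force: [0.1, 0.2, 0.3]
grip_width: 0.087
grip_force: 0.0
```

```bash
python3 go.py 0.531 -0.315 0.032
```

```text
t 15.90 pos [ 0.5318 -0.3145  0.0338] yaw 0.70 z [ 0.002  -0.0017 -1.    ] F [0.1 0.2 0.3] w 0.0870 g 0.0
shift units [-0.021  0.013  0.045]
```

>>> jog_arm(
  motion=[0, 0, 0.03, 0, 0, 0, 1, 0, 0, 0, 0, 0, 0, 1, 0, 0, 0, 0, 0, 0, 1, 0, 0, 0, 0, 0, 0, 1, 0, 0, 0, 0, 0, 0, 1, 0, 0, 0, 0, 0, 0, 1, 0, 0, 0, 0, 0, 0, 1],
  grip_force=55,
)

```text
time: 16.77
position: [0.5311, -0.3144, 0.0312]
tool_rot: [1.0, 0.006, 0.0, 0.0]
ft_force: [1.3, -2.4, -1.4]
grip_width: 0.0438
grip_force: 55.0
```

```bash
python3 go.py 0.531 -0.315 0.2
```

```text
t 16.77 pos [ 0.5311 -0.3144  0.0312] yaw 0.70 z [ 5.e-04 -1.e-03 -1.e+00] F [ 1.3 -2.4 -1.4] w 0.0438 g 55.0
shift units [ 0.     0.018 -4.219]
```

>>> jog_arm(
  motion=[0, 0, -0.3, 0, 0, 0, 1, 0, 0, -0.7, 0, 0, 0, 1, 0, 0, -0.8, 0, 0, 0, 1, 0, 0, -0.8, 0, 0, 0, 1, 0, 0, -0.8, 0, 0, 0.5, 1, 0, 0, -0.8, 0, 0, 1, 1, 0, 0, -0.8, 0, 0, 1, 1, 0, 0, -0.5, 0, 0, 1, 1, 0, 0, -0.2, 0, 0, 1, 1, 0, 0, 0, 0, 0, 1, 1, 0, 0, 0, 0, 0, 0.5, 1, 0, 0, 0, 0, 0, 0, 1],
)

```text
time: 18.27
position: [0.5303, -0.3131, 0.2585]
tool_rot: [0.979, -0.202, -0.001, -0.001]
ft_force: [-0.5, 0.8, -5.6]
grip_width: 0.0434
grip_force: 55.0
```

```bash
python3 go.py 0.549 -0.047 0.26
```

```text
t 18.27 pos [ 0.5303 -0.3131  0.2585] yaw -23.27 z [-0.0015  0.0016 -1.    ] F [-0.5  0.8 -5.6] w 0.0434 g 55.0
shift units [-2.199 -6.295 -0.027]
```

>>> jog_arm(
  motion=[-0.14, -0.4, 0, 0, 0, 0, 1, -0.28, -0.8, 0, 0, 0, 0, 1, -0.28, -0.8, 0, 0, 0, 0, 1, -0.28, -0.8, 0, 0, 0, 0, 1, -0.28, -0.8, 0, 0, 0, 0, 1, -0.28, -0.8, 0, 0, 0, 0, 1, -0.28, -0.8, 0, 0, 0, 0, 1, -0.28, -0.8, 0, 0, 0, 0, 1, -0.1, -0.3, 0, 0, 0, 0, 1, 0, 0, 0, 0, 0, 0, 1, 0, 0, 0, 0, 0, 0, 1],
)

```text
time: 19.65
position: [0.5499, -0.0484, 0.2592]
tool_rot: [0.979, -0.202, 0.0, 0.0]
ft_force: [0.2, 0.2, -5.3]
grip_width: 0.0438
grip_force: 55.0
```

```bash
python3 go.py 0.549 -0.047 0.215; python3 - <<'E'
from h import *
R=lambda i,k:cv2.resize(i,None,fx=k,fy=k,interpolation=2)
cv2.imwrite('pics/s6.png',R(robot.camera('scene')[90:270,150:340],4))
E
```

```text
t 19.65 pos [ 0.5499 -0.0484  0.2592] yaw -23.33 z [ 2.e-04 -8.e-04 -1.e+00] F [ 0.2  0.2 -5.3] w 0.0438 g 55.0
shift units [-0.034 -0.023  1.105]
```

View pics/s6.png

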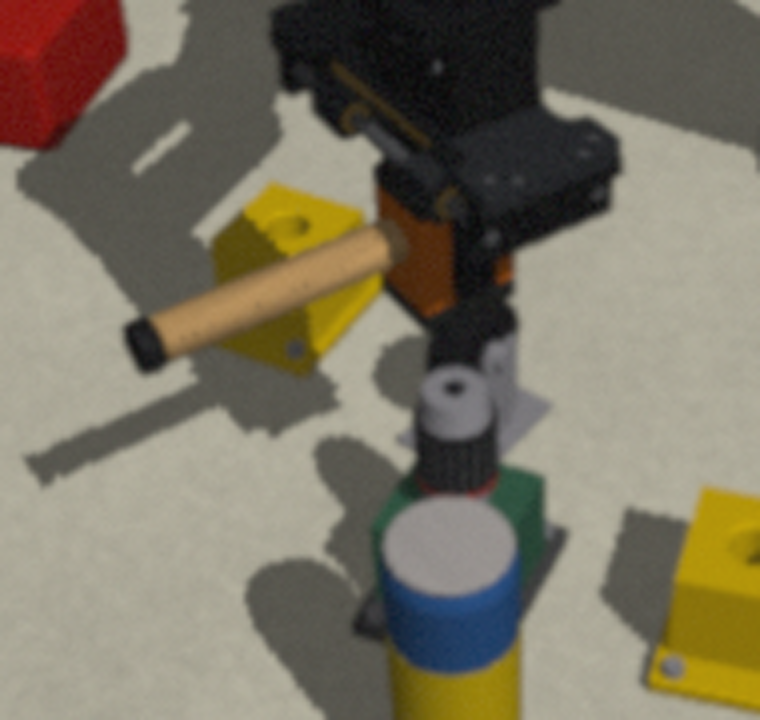

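The mallet hangs level over the nose at crop px (455,385), and its handle points well away from the spray can. Tap 1 should drive the chuck partway.

>>> jog_arm(
  motion=[-0.03, -0.02, 0.5, 0, 0, 0, 1, 0, 0, 0.6, 0, 0, 0, 1, 0, 0, 0.3, 0, 0, 0, 1, 0, 0, 0, 0, 0, 0, 1, 0, 0, 0, 0, 0, 0, 1],
)

```text
time: 20.32
position: [0.5498, -0.0469, 0.2039]
tool_rot: [0.979, -0.202, 0.001, 0.0]
ft_force: [-0.2, -0.1, -4.9]
grip_width: 0.0439
grip_force: 55.0
```

>>> jog_arm(
  motion=[0, 0, 0.2, 0, 0, 0, 1, 0, 0, 0.2, 0, 0, 0, 1, 0, 0, 0, 0, 0, 0, 1],
)

```text
time: 20.7
position: [0.5489, -0.0463, 0.1867]
tool_rot: [0.979, -0.202, -0.0, -0.0]
ft_force: [1.0, -0.3, -5.8]
grip_width: 0.0435
grip_force: 55.0
```

>>> jog_arm(
  motion=[0, 0, -0.5, 0, 0, 0, 1, 0, 0, -0.8, 0, 0, 0, 1, 0, 0, 0, 0, 0, 0, 1, 0, 0, 0, 0, 0, 0, 1],
)

```text
time: 21.2
position: [0.548, -0.0461, 0.238]
tool_rot: [0.979, -0.202, -0.001, -0.0]
ft_force: [0.4, 0.9, -5.2]
grip_width: 0.0436
grip_force: 55.0
```

```bash
python3 go.py 0.549 -0.047 0.2
```

```text
t 21.20 pos [ 0.548  -0.0461  0.238 ] yaw -23.31 z [-2.3e-03  7.0e-04 -1.0e+00] F [ 0.4  0.9 -5.2] w 0.0436 g 55.0
shift units [0.034 0.011 0.951]
```

```bash
cat > drop.py <<'E'
from h import *
a=cv2.imread('pics/s6.png'); b=cv2.resize(robot.camera('scene')[90:270,150:340],None,fx=4,fy=4,interpolation=2)
def m(x0,x1,y0,y1):
    r=cv2.matchTemplate(b[y0-30:y1+30,x0-30:x1+30],a[y0:y1,x0:x1],cv2.TM_CCOEFF_NORMED);_,s,_,l=cv2.minMaxLoc(r);return (l[0]-30,l[1]-30),round(s,3)
print('chuck',m(418,496,368,486),'fixture',m(490,560,480,570))
k=np.diff(px('scene',[[.549,-.047,.13],[.549,-.047,.14]]),axis=0)*4/10;print('px per mm',k)
E
python3 drop.py
```

```text
chuck ((0, 8), 0.994) fixture ((0, 0), 0.997)
px per mm [[-0.0556025  -1.32512329]]
```

Template matching shows the chuck dropped about 6 mm, so roughly 5 mm remain. Tap 2.

>>> jog_arm(
  motion=[0.03, 0.01, 0.5, 0, 0, 0, 1, 0, 0, 0.55, 0, 0, 0, 1, 0, 0, 0, 0, 0, 0, 1, 0, 0, 0, 0, 0, 0, 1],
)

```text
time: 21.75
position: [0.55, -0.0473, 0.1969]
tool_rot: [0.979, -0.202, -0.0, -0.0]
ft_force: [0.7, -0.1, -5.8]
grip_width: 0.0438
grip_force: 55.0
```

>>> jog_arm(
  motion=[0, 0, 0.2, 0, 0, 0, 1, 0, 0, 0.15, 0, 0, 0, 1, 0, 0, 0, 0, 0, 0, 1],
)

```text
time: 22.12
position: [0.5504, -0.0474, 0.1833]
tool_rot: [0.979, -0.202, 0.001, 0.0]
ft_force: [1.5, -0.3, -3.5]
grip_width: 0.0435
grip_force: 55.0
```

Now lift clear, then tap 3 with a slightly deeper target.

>>> jog_arm(
  motion=[0, 0, -0.6, 0, 0, 0, 1, 0, 0, -0.75, 0, 0, 0, 1, 0, 0, 0, 0, 0, 0, 1, 0, 0, 0, 0, 0, 0, 1],
)

```text
time: 22.62
position: [0.5489, -0.047, 0.2361]
tool_rot: [0.979, -0.202, -0.001, -0.0]
ft_force: [-0.0, -0.2, -6.2]
grip_width: 0.0437
grip_force: 55.0
```

```bash
python3 go.py 0.549 -0.047 0.193; python3 drop.py
```

```text
t 22.62 pos [ 0.5489 -0.047   0.2361] yaw -23.31 z [-2.3e-03  7.0e-04 -1.0e+00] F [-0.  -0.2 -6.2] w 0.0437 g 55.0
shift units [ 0.004 -0.     1.077]
chuck ((0, 11), 0.976) fixture ((0, 0), 0.995)
px per mm [[-0.0556025  -1.32512329]]
```

>>> jog_arm(
  motion=[0, 0, 0.5, 0, 0, 0, 1, 0, 0, 0.55, 0, 0, 0, 1, 0, 0, 0, 0, 0, 0, 1, 0, 0, 0.2, 0, 0, 0, 1, 0, 0, 0.16, 0, 0, 0, 1, 0, 0, 0, 0, 0, 0, 1],
)

```text
time: 23.42
position: [0.5505, -0.0474, 0.1811]
tool_rot: [0.979, -0.202, 0.001, 0.0]
ft_force: [1.4, -0.6, -3.6]
grip_width: 0.0438
grip_force: 55.0
```

>>> jog_arm(
  motion=[0, 0, 0.04, 0, 0, 0, 1, 0, 0, 0, 0, 0, 0, 1],
)

```text
time: 23.68
position: [0.5506, -0.0474, 0.1811]
tool_rot: [0.979, -0.202, 0.001, 0.0]
ft_force: [-1.7, 0.3, 6.0]
grip_width: 0.0437
grip_force: 55.0
```

>>> jog_arm(
  motion=[0, 0, 0.03, 0, 0, 0, 1, 0, 0, 0, 0, 0, 0, 1],
)

```text
time: 23.92
position: [0.5507, -0.0474, 0.1811]
tool_rot: [0.979, -0.202, 0.001, 0.0]
ft_force: [-3.6, -0.0, 11.9]
grip_width: 0.0433
grip_force: 55.0
```

>>> jog_arm(
  motion=[0, 0, 0.04, 0, 0, 0, 1, 0, 0, 0.02, 0, 0, 0, 1, 0, 0, 0, 0, 0, 0, 1],
)

```text
time: 24.3
position: [0.5507, -0.0474, 0.181]
tool_rot: [0.979, -0.202, 0.002, 0.0]
ft_force: [-6.5, 0.9, 26.2]
grip_width: 0.0436
grip_force: 55.0
```

>>> jog_arm(
  motion=[0, 0, 0.04, 0, 0, 0, 1, 0, 0, 0.02, 0, 0, 0, 1, 0, 0, 0, 0, 0, 0, 1],
)

```text
time: 24.68
position: [0.5508, -0.0474, 0.1809]
tool_rot: [0.979, -0.202, 0.002, 0.0]
ft_force: [-10.0, 2.1, 40.0]
grip_width: 0.0439
grip_force: 55.0
```

Held at 0.181 under about 46 N with no further travel, so it is home. I'll lift clear and check.

>>> jog_arm(
  motion=[0, 0, -0.4, 0, 0, 0, 1, 0, 0, -0.8, 0, 0, 0, 1, 0, 0, -0.8, 0, 0, 0, 1, 0, 0, -0.2, 0, 0, 0, 1, 0, 0, 0, 0, 0, 0, 1, 0, 0, 0, 0, 0, 0, 1],
)

```text
time: 25.42
position: [0.5488, -0.0469, 0.2594]
tool_rot: [0.979, -0.202, -0.002, -0.0]
ft_force: [-0.3, -0.6, -5.1]
grip_width: 0.0436
grip_force: 55.0
```

```bash
python3 drop.py; python3 go.py 0.531 -0.315 0.26 0.7
```

```text
chuck ((1, 13), 0.939) fixture ((0, 0), 0.994)
px per mm [[-0.0556025  -1.32512329]]
t 25.48 pos [ 0.5489 -0.047   0.2594] yaw -23.31 z [-0.0036  0.0011 -1.    ] F [-0.3  0.1 -5.9] w 0.0437 g 55.0
shift units [ 2.241  6.331 -0.021]
rz units -6.003
```

>>> jog_arm(
  motion=[0.14, 0.4, 0, 0, 0, 0, 1, 0.28, 0.8, 0, 0, 0, 0, 1, 0.28, 0.8, 0, 0, 0, 0, 1, 0.28, 0.8, 0, 0, 0, 0, 1, 0.28, 0.8, 0, 0, 0, 0, 1, 0.28, 0.8, 0, 0, 0, 0, 1, 0.28, 0.8, 0, 0, 0, 0, 1, 0.28, 0.8, 0, 0, 0, 0, 1, 0.14, 0.33, 0, 0, 0, 0, 1, 0, 0, 0, 0, 0, -0.5, 1, 0, 0, 0, 0, 0, -1, 1, 0, 0, 0, 0, 0, -1, 1],
)

```text
time: 26.98
position: [0.5319, -0.3134, 0.2608]
tool_rot: [0.994, -0.114, -0.001, -0.001]
ft_force: [0.8, -0.4, -6.4]
grip_width: 0.0436
grip_force: 55.0
```

>>> jog_arm(
  motion=[0, 0, 0, 0, 0, -1, 1, 0, 0, 0.4, 0, 0, -1, 1, 0, 0, 0.7, 0, 0, -1, 1, 0, 0, 0.8, 0, 0, -0.5, 1, 0, 0, 0.8, 0, 0, 0, 1, 0, 0, 0.8, 0, 0, 0, 1, 0, 0, 0.8, 0, 0, 0, 1, 0, 0, 0.5, 0, 0, 0, 1, 0, 0, 0.3, 0, 0, 0, 1, 0, 0, 0, 0, 0, 0, 1, 0, 0, 0, 0, 0, 0, 1],
)

```text
time: 28.35
position: [0.5328, -0.3154, 0.0581]
tool_rot: [1.0, 0.006, 0.001, 0.001]
ft_force: [0.2, -0.7, -5.8]
grip_width: 0.0434
grip_force: 55.0
```

```bash
python3 go.py 0.531 -0.315 0.0315 0.7
```

```text
t 28.35 pos [ 0.5328 -0.3154  0.0581] yaw 0.73 z [ 0.0016 -0.0012 -1.    ] F [ 0.2 -0.7 -5.8] w 0.0434 g 55.0
shift units [-0.047 -0.012  0.666]
rz units 0.007
```

>>> jog_arm(
  motion=[0, 0, 0.25, 0, 0, 0, 1, 0, 0, 0.25, 0, 0, 0, 1, 0, 0, 0.1, 0, 0, 0, 1, 0, 0, 0.05, 0, 0, 0, 1, 0, 0, 0, 0, 0, 0, 1, 0, 0, 0, 0, 0, 0, 1],
)

```text
time: 29.1
position: [0.5324, -0.3155, 0.0312]
tool_rot: [1.0, 0.006, 0.0, 0.0]
ft_force: [-0.6, -0.2, -4.2]
grip_width: 0.044
grip_force: 55.0
```

```bash
python3 go.py 0.531 -0.315 0.0315 0.7
```

```text
t 29.10 pos [ 0.5324 -0.3155  0.0312] yaw 0.69 z [ 7.e-04 -6.e-04 -1.e+00] F [-0.6 -0.2 -4.2] w 0.0440 g 55.0
shift units [-0.034 -0.012 -0.007]
rz units -0.002
```

The mallet's face is at the bench. I'll release, settle and rise clear.

>>> jog_arm(
  motion=[0, 0, 0.01, 0, 0, 0, 1, 0, 0, 0, 0, 0, 0, 0.3, 0, 0, 0, 0, 0, 0, -1, 0, 0, 0, 0, 0, 0, -1, 0, 0, 0, 0, 0, 0, -1, 0, 0, 0, 0, 0, 0, -1, 0, 0, 0, 0, 0, 0, -1],
)

```text
time: 29.98
position: [0.5321, -0.3152, 0.0308]
tool_rot: [1.0, 0.006, 0.0, 0.0]
ft_force: [0.7, -0.7, 0.2]
grip_width: 0.0835
grip_force: 0.0
```

>>> jog_arm(
  motion=[0, 0, -0.3, 0, 0, 0, -1, 0, 0, -0.7, 0, 0, 0, -1, 0, 0, -0.9, 0, 0, 0, -1, 0, 0, -0.9, 0, 0, 0, -1, 0, 0, -0.9, 0, 0, 0, -1, 0, 0, -0.9, 0, 0, 0, -1, -0.5, 0.7, -0.2, 0, 0, 0, -1, -0.8, 0.8, 0, 0, 0, 0, -1, -0.8, 0.8, 0, 0, 0, 0, -1, -0.8, 0.8, 0, 0, 0, 0, -1, 0, 0, 0, 0, 0, 0, -1, 0, 0, 0, 0, 0, 0, -1],
)

```text
time: 31.48
position: [0.4176, -0.4403, 0.2233]
tool_rot: [1.0, 0.006, 0.0, -0.0]
ft_force: [0.3, -0.7, -0.4]
grip_width: 0.0871
grip_force: 0.0
```

```bash
python3 go.py; python3 drop.py; python3 - <<'E'
from h import *
R=lambda i,k:cv2.resize(i,None,fx=k,fy=k,interpolation=2)
t=robot.camera('top');s=robot.camera('scene')
cv2.imwrite('pics/end.png',np.vstack([np.hstack([R(s[150:250,130:330],2.5),R(s[170:230,235:295],4.16)[:250,:250]]),R(t[110:250,120:460],2.2)[:, :750]]) if 0 else np.hstack([R(s[140:260,120:320],2)[:240],R(s[175:235,237:287],4)[:240,:200],R(t[100:220,270:360],2)]))
E
```

```text
t 31.48 pos [ 0.4176 -0.4403  0.2233] yaw 0.65 z [ 6.e-04  2.e-04 -1.e+00] F [ 0.3 -0.7 -0.4] w 0.0871 g 0.0
chuck ((1, 13), 0.94) fixture ((0, 0), 0.994)
px per mm [[-0.0556025  -1.32512329]]
```

View pics/end.png

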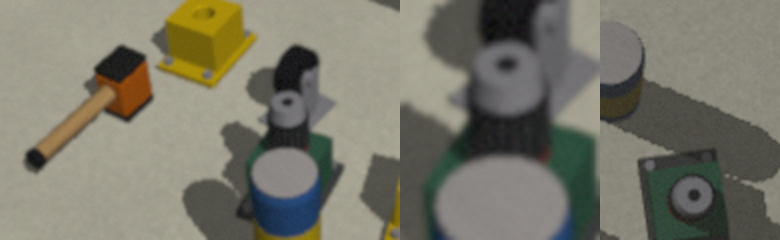

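The final picture shows the mallet standing on the bench at crop px (123,82). The chuck is upright in the green fixture at (290,105), about 10 mm lower than where it was released. The can and caster are unmoved and the arm is clear, so I'm handing in.

```bash
python3 -c "
from rig import robot
print(robot.hand_in())"
```

```text
the job is handed in; nothing more can be done
None
```

I handed the job in at about 31.5 s: the chuck is home in the green fixture after three mallet taps (mallet lifted clear between each), it did not move under a final push of about 46 N, the mallet is back on the bench, and I saw nothing else moved.

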